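# Snap the service cover onto the microscope camera controller

### The job

The white service cover of the black microscope camera controller is standing loose on its four clips. Press on its blue corner dots one after another, keeping off the vented middle, until every clip has clicked and the cover lies flat and fully home on the box. Leave the ivory lamp power supply with its grey cover and the dish of cells alone.

Things in the scene. Friction and masses are not known exactly. Their poses are not given: they have to be found in the camera images.
- cover: Loose white plate 156 (x) by 116 (y) by 5 mm, standing level on its clips 9 mm above the black box, aligned with it. Origin: centre of its underside, z up. Blue 18 mm dots at x +-59, y +-43 mm mark the clips: press there. A corner snaps down after 9 mm at 4 to 7 N (up to 15 N if it takes a neighbour down too) and stays down; the plate then tilts about 5 degrees until the rest follow.
- controller: Black camera control box fixed to the bench, 200 (its x) by 150 (its y) by 60 mm high, with an open top that the white cover closes. Origin at the centre of its underside, on the bench; z up. Fully home, the cover's underside rests on the box top, 60 mm above this origin, so that its top surface is at 65 mm, with the same centre and yaw.
- psu: Bystander: ivory lamp power supply fixed to the bench, the same size as the controller, with a grey cover and dark dots that is already shut (its top at 65 mm). Origin at the centre of its underside. Not to be pressed.
- dish: Bystander: loose closed culture dish with pink medium, 60 mm across, 16 mm high, on the bench between the two boxes. Origin at the centre of its underside. Not to be moved.
Not all that is in view belongs to the job. Of the things shaped like the cover, the white one is meant.

How it is judged:
By the outcome, as a careful person would: the job done as asked, in the order asked, and still so for the second after the job is handed in, with the robot touching nothing.
It also fails if it takes over 45 s, if anything falls off the work surface, if the arm or the gripper's body presses on something with over 40 N, if the wrist force passes 120 N, or if a joint passes its speed limit or range.

### The arm

A 6-joint arm with a two-finger parallel gripper is mounted at the origin on the work surface. World frame = base frame: x ahead of the robot, y to its left, z up, the work surface at z = 0. Lengths are in m, angles in degrees, forces in N, time in s.
With the tool pointing down it reaches from about 0.35 to 0.875 m from the base axis. Payload 4.2 kg.
Tool frame: the origin (TCP) lies on the centre line of the jaws, within the pads' length; the fingertips stand 11 mm ahead of it and the grasp point (between the pads) lies 8 mm behind it; z points along the fingers, y is the line along which they close (so a half turn about z gives the same grasp; the last joint's range is limited). The gripper opens to 87 mm and grips with 3 to 60 N. Pads are 19 mm wide; open, the fingers measure 117 mm over their backs; the gripper's body (75 mm by 190 mm) begins 51 mm behind the grasp point.
Start: joints at [-58.006, 22.042, 0.453, 0, -68.411, -14.817], TCP at [0.185, -0.597, 0.234] pointing down, gripper open.
Joint ranges: [-179.83, 179.83], [-69.29, 118.12], [-61.27, 80.66], [-181.25, 117.63], [-171.15, -9.14], [-177.46, 177.46]. Speed limits (degrees/s): [159.86, 159.86, 180, 180, 180, 180].

### API

Orientations are given as a 3x3 rotation matrix whose columns are the frame's x, y, z axes.
In Python, from station import r gives the robot as it stands.
- The arm moves only by the tool servo_tool, never from a script. Its argument "commands" is a list that holds one entry, the list of rows, each a list of 7 numbers: the closure, from 0 (fully open) to 1 (shut), then the shift along the tool's x, y, z in mm, then the turn, a rotation vector about the tool's x, y, z in rad. In form: [[[claw, x, y, z, ax, ay, az], ...]]. A call has exactly 5 rows; each row is the pose to reach, as a shift and turn from the pose commanded when the call began, along the tool's axes at that moment; what a row does not reach only later rows make up. A row lasts 1/10 s, in which the tool goes at most 50 mm and 8.59 degrees, less where a joint would pass 70% of its speed; a pose out of reach is approached as far as the arm can. A call with a gripper value outside its range is refused whole. The fingers move at their own pace and stop on an object; the grip force is fixed at half the most. Time passes only in rows, so rows that repeat a pose let the fingers close, or fill a call up. It gives the time, the measured TCP pose, the force, the opening and the grip force at its end, in the units of the state.
- r.sense(): the state, without advancing time (a new reading comes with each control period).
- r.capture(name): name is "scene" or "top" or "wrist"; returns a dict with "pixels" (480x640x3 uint8, red, green, blue), "camera_matrix" (3x3 intrinsics, pixels), "dist" ([k1, k2, p1, p2, k3] as OpenCV has them; the pictures are not rectified), "R" (3x3) and "t" (3): a world point X has camera coordinates R X + t. Camera axes: x right, y down, z forward; pixel columns grow to the right and rows downward; lengths in m; the calibration is good to about 2 mm. A picture is of the moment at which its call begins. There is no depth.
- r.finish_job(): hands the job in; it is judged then, once.
The state is a dict: "time_s": time; "joints": joint angles; "joint_velocities": joint speeds; "effort": joint torques, N m; "tcp_pos": TCP position; "ee_rot": TCP orientation; "wrist_force": force on the tool from outside, world axes, zero at the start; "moment": the same for the moment, N m; "gripper_width": opening from 0.0 (shut) to 1.0 (fully open); "gripper_force": force on a finger pad.
Only numpy, scipy, OpenCV 4.12 (cv2) and the standard library are available. Lean on these libraries where they do the work, as an engineer would, in place of code of your own. Each camera call takes 0.05 s, during which the arm holds its last target. There are 200 camera calls.

## Working session

There is one attempt and no reset: what is moved stays moved. The work goes in short steps, Python scripts to look and compute and a tool call to move; the robot and the scene stay as the last step left them, time stands still between calls to the robot, and variables do not carry over. Pictures are saved under pics/ and viewed, at most 10 in all, crops included, and the job is handed in when it is done.

Besides the shell and the picture viewer there is one more tool, called after "Emit:" by a JSON object that holds its "method" and its "body", one argument or row to a line. servo_tool: Moves the arm, as the interface text tells. Its arguments: {"type":"object","properties":{"commands":{"type":"array","items":{"type":"array","items":{"type":"array","items":{"type":"number"}}}}},"required":["commands"]}

```bash
mkdir -p pics
cat > h.py <<'E'
import numpy as np, cv2
from station import r
def save(c,n): cv2.imwrite('pics/'+n,c['pixels'][:,:,::-1])
def ray(c,uv,z):
    p=cv2.undistortPoints(np.array(uv,float).reshape(-1,1,2),c['camera_matrix'],np.array(c['dist'])).reshape(-1,2)
    R=np.array(c['R']);o=-R.T@np.array(c['t'])
    d=np.c_[p,np.ones(len(p))]@R
    return o+d*((z-o[2])/d[:,2])[:,None]
def blobs(c,lo,hi,amin=15):
    h=cv2.cvtColor(c['pixels'],cv2.COLOR_RGB2HSV)
    n,l,s,ce=cv2.connectedComponentsWithStats(cv2.inRange(h,lo,hi))
    return [(ce[i].round(1),s[i]) for i in range(1,n) if s[i][4]>=amin]
E
python3 - <<'E'
from h import *
for n in('top','scene'):
    c=r.capture(n);save(c,n+'0.png')
    for ce,s in blobs(c,(95,110,60),(130,255,255)):print(n,ce,s,ray(c,[ce],.074).round(4))
s=r.sense();print(s['tcp_pos'],s['ee_rot'],s['wrist_force'],s['time_s'])
E
```

```text
top [341.2 107.2] [333  99  18  18 249] [[0.7851 0.0557 0.074 ]]
top [250.2 109. ] [246 106   9   7  49] [[0.7737 0.2867 0.074 ]]
top [220.5 123.2] [217 120   8   8  53] [[0.7338 0.3601 0.074 ]]
top [269.8 147.4] [266 144   9   8  54] [[0.6731 0.233  0.074 ]]
top [578.2 191.6] [ 541  150   75   84 3894] [[ 0.5827 -0.549   0.074 ]]
top [239.9 161.7] [236 158   9   8  55] [[0.6339 0.3061 0.074 ]]
top [287.9 198.7] [285 196   6   6  25] [[0.5425 0.1834 0.074 ]]
top [248.9 226.9] [247 225   5   5  24] [[0.4694 0.2764 0.074 ]]
top [308.7 226.2] [306 224   6   6  27] [[0.475  0.1304 0.074 ]]
top [269.5 255. ] [267 253   6   5  26] [[0.4015 0.2235 0.074 ]]
top [161.3 280.1] [158 276   8   9  55] [[0.3333 0.4828 0.074 ]]
top [121.5 306.8] [118 303   8   9  57] [[0.2661 0.5753 0.074 ]]
top [179.6 308.6] [176 305   8   8  54] [[0.2662 0.4343 0.074 ]]
top [258.  308.2] [254 304   9   9  62] [[0.2726 0.2464 0.074 ]]
top [212.8 324.1] [209 320   9   9  63] [[0.2318 0.3527 0.074 ]]
top [139.9 335.5] [136 332   9   8  58] [[0.1994 0.5261 0.074 ]]
top [269.4 341.1] [265 337   9   9  60] [[0.1956 0.2
[... 887 characters left out ...]
358.2 240.4] [355 238   7   6  35] [[0.5411 0.1828 0.074 ]]
scene [432.7 256.6] [429 253   9   8  57] [[0.6605 0.285  0.074 ]]
scene [483.9 278. ] [480 274   9   9  61] [[0.7581 0.3378 0.074 ]]
scene [419.  289.4] [415 286   9   8  61] [[0.6989 0.2128 0.074 ]]
scene [472.2 312.1] [468 308   9   9  68] [[0.7964 0.2661 0.074 ]]
scene [385.  368.5] [373 357  25  25 467] [[0.7805 0.0583 0.074 ]]
scene [ 37.5 460.4] [   0  426   87   54 2596] [[ 0.5684 -0.5358  0.074 ]]
[ 0.1844428  -0.59661933  0.23255785] [[-9.55448145e-01 -2.95158223e-01 -6.82802179e-04]
 [-2.95158995e-01  9.55446339e-01  1.86027269e-03]
 [ 1.03306060e-04  1.97892930e-03 -9.99998037e-01]] [0.41652465 0.48645174 0.07885234] 0.1
```

View pics/top0.png

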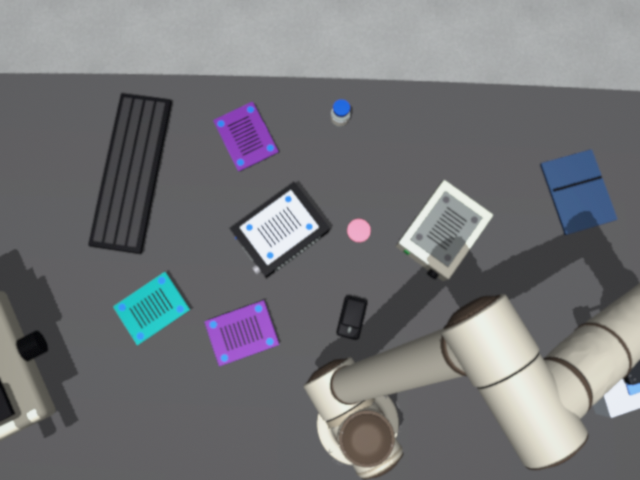

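View pics/scene0.png

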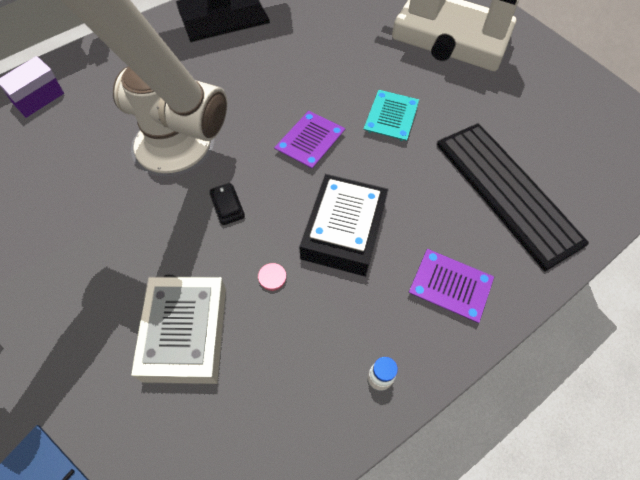

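The white cover on the black box sits around (275,225) in top and (345,215) in scene, with its four dots matching to about 1 mm in both views: A (0.542, 0.183), B (0.469, 0.276), C (0.4745, 0.130) and D (0.401, 0.223). The grey PSU is at (445,230) in top and the dish at (359,230). I'll close the gripper and swing round at a safe height.

Emit:
{"method": "servo_tool", "body": {
  "commands": [
    [[1, -39, 21, 0, 0, 0, 0], [1, -78, 42, 0, 0, 0, 0], [1, -117, 63, 0, 0, 0, 0], [1, -156, 84, 0, 0, 0, 0], [1, -195, 104, 0, 0, 0, 0]]
  ]
}}

```text
time_s: 0.6
tcp_pos: [0.3409, -0.4385, 0.2332]
ee_rot: [[-0.955, -0.295, -0.001], [-0.295, 0.955, 0.001], [0.0, 0.001, -1.0]]
wrist_force: [-0.1, -0.3, -0.2]
gripper_width: 0.636
gripper_force: 0.0
```

Emit:
{"method": "servo_tool", "body": {
  "commands": [
    [[1, -33, 34, 0, 0, 0, 0], [1, -66, 68, 0, 0, 0, 0], [1, -99, 103, 0, 0, 0, 0], [1, -132, 137, 0, 0, 0, 0], [1, -165, 172, 0, 0, 0, 0]]
  ]
}}

```text
time_s: 1.1
tcp_pos: [0.4473, -0.2252, 0.2334]
ee_rot: [[-0.955, -0.295, -0.0], [-0.295, 0.955, 0.0], [0.0, 0.0, -1.0]]
wrist_force: [0.7, -0.1, -0.4]
gripper_width: 0.171
gripper_force: 0.0
```

Emit:
{"method": "servo_tool", "body": {
  "commands": [
    [[1, -23, 40, 0, 0, 0, 0], [1, -46, 80, 0, 0, 0, 0], [1, -70, 120, 0, 0, 0, 0], [1, -94, 160, 0, 0, 0, 0], [1, -117, 199, 0, 0, 0, 0]]
  ]
}}

```text
time_s: 1.6
tcp_pos: [0.4999, -0.0004, 0.2334]
ee_rot: [[-0.955, -0.296, -0.0], [-0.296, 0.955, 0.0], [0.0, 0.0, -1.0]]
wrist_force: [1.4, -0.1, -0.2]
gripper_width: 0.008
gripper_force: 0.0
```

Emit:
{"method": "servo_tool", "body": {
  "commands": [
    [[1, -19, 32, 10, 0, 0, 0], [1, -38, 65, 25, 0, 0, 0], [1, -57, 97, 45, 0, 0, 0], [1, -76, 130, 65, 0, 0, 0], [1, -95, 162, 85, 0, 0, 0]]
  ]
}}

```text
time_s: 2.1
tcp_pos: [0.5428, 0.1819, 0.1475]
ee_rot: [[-0.955, -0.296, -0.0], [-0.296, 0.955, -0.0], [0.0, -0.0, -1.0]]
wrist_force: [-0.1, 0.1, -0.1]
gripper_width: 0.005
gripper_force: 0.0
```

Emit:
{"method": "servo_tool", "body": {
  "commands": [
    [[1, 0, 1, 30, 0, 0, 0], [1, 0, 1, 50, 0, 0, 0], [1, 0, 1, 56, 0, 0, 0], [1, 0, 1, 60, 0, 0, 0], [1, 0, 1, 63, 0, 0, 0]]
  ]
}}

```text
time_s: 2.6
tcp_pos: [0.5433, 0.1814, 0.0862]
ee_rot: [[-0.955, -0.295, 0.001], [-0.295, 0.955, 0.001], [-0.002, 0.0, -1.0]]
wrist_force: [-0.8, -0.2, 0.2]
gripper_width: 0.006
gripper_force: 0.0
```

Emit:
{"method": "servo_tool", "body": {
  "commands": [
    [[1, 0, 0, 1.5, 0, 0, 0], [1, 0, 0, 3, 0, 0, 0], [1, 0, 0, 4.5, 0, 0, 0], [1, 0, 0, 6, 0, 0, 0], [1, 0, 0, 6, 0, 0, 0]]
  ]
}}

```text
time_s: 3.1
tcp_pos: [0.5436, 0.1814, 0.0812]
ee_rot: [[-0.955, -0.295, 0.003], [-0.295, 0.955, 0.001], [-0.003, 0.0, -1.0]]
wrist_force: [-0.4, -1.5, 3.0]
gripper_width: 0.007
gripper_force: 1.7
```

Emit:
{"method": "servo_tool", "body": {
  "commands": [
    [[1, 0, 0, 1.5, 0, 0, 0], [1, 0, 0, 3, 0, 0, 0], [1, 0, 0, 4, 0, 0, 0], [1, 0, 0, 5, 0, 0, 0], [1, 0, 0, 5, 0, 0, 0]]
  ]
}}

```text
time_s: 3.6
tcp_pos: [0.5438, 0.1817, 0.0784]
ee_rot: [[-0.955, -0.297, 0.003], [-0.297, 0.955, 0.0], [-0.003, -0.001, -1.0]]
wrist_force: [-4.6, -1.7, 19.7]
gripper_width: 0.004
gripper_force: 9.7
```

Emit:
{"method": "servo_tool", "body": {
  "commands": [
    [[1, 0, 0, -10, 0, 0, 0], [1, 0, 0, -30, 0, 0, 0], [1, 0, 0, -60, 0, 0, 0], [1, 0, 0, -90, 0, 0, 0], [1, 0, 0, -120, 0, 0, 0]]
  ]
}}

```text
time_s: 4.1
tcp_pos: [0.5422, 0.1813, 0.1951]
ee_rot: [[-0.955, -0.295, -0.001], [-0.295, 0.955, -0.0], [0.001, 0.0, -1.0]]
wrist_force: [0.6, 0.1, -0.1]
gripper_width: 0.007
gripper_force: 0.0
```

```bash
cat > look.py <<'E'
from h import *
import sys
c={n:r.capture(n) for n in('scene','top')}
for n in c:
    for ce,s in blobs(c[n],(95,110,60),(130,255,255)):
        for z in (.074,.065):
            p=ray(c[n],[ce],z)[0]
            if np.hypot(p[0]-.4718,p[1]-.2034)<.1: print(n,ce,p.round(4))
x=c['scene']['pixels'][160:290,280:410,::-1]
a=cv2.resize(x,(600,600),interpolation=cv2.INTER_CUBIC)
cv2.imwrite('pics/'+sys.argv[1],a)
E
python3 look.py s1.png
```

```text
scene [333.9 185.8] [0.399 0.225 0.074]
scene [333.9 185.8] [0.3939 0.2292 0.065 ]
scene [319.3 230.5] [0.4747 0.1305 0.074 ]
scene [319.3 230.5] [0.4704 0.1337 0.065 ]
scene [358.6 242.2] [0.545  0.1808 0.074 ]
scene [358.6 242.2] [0.5415 0.1846 0.065 ]
top [287.8 199. ] [0.5417 0.1836 0.074 ]
top [287.8 199. ] [0.5438 0.1839 0.065 ]
top [308.8 225.5] [0.4767 0.1302 0.074 ]
top [308.8 225.5] [0.4784 0.1302 0.065 ]
```

View pics/s1.png

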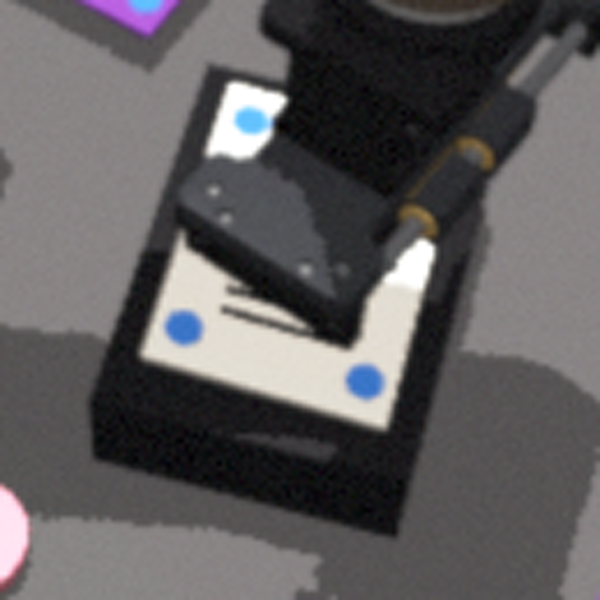

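The picture shows corner A (365,380 in the crop) lowered and D slightly raised, so A has clicked. Next is C.

Emit:
{"method": "servo_tool", "body": {
  "commands": [
    [[1, 40, -14, 0, 0, 0, 0], [1, 80, -29, 10, 0, 0, 0], [1, 80, -29, 45, 0, 0, 0], [1, 80, -29, 80, 0, 0, 0], [1, 80, -29, 95, 0, 0, 0]]
  ]
}}

```text
time_s: 4.7
tcp_pos: [0.4722, 0.1287, 0.0962]
ee_rot: [[-0.956, -0.294, -0.005], [-0.294, 0.956, -0.002], [0.006, -0.001, -1.0]]
wrist_force: [-0.5, -0.2, 0.0]
gripper_width: 0.003
gripper_force: 0.0
```

Emit:
{"method": "servo_tool", "body": {
  "commands": [
    [[1, 0, 0, 8, 0, 0, 0], [1, 0, 0, 14, 0, 0, 0], [1, 0, 0, 17, 0, 0, 0], [1, 0, 0, 19, 0, 0, 0], [1, 0, 0, 20, 0, 0, 0]]
  ]
}}

```text
time_s: 5.2
tcp_pos: [0.4749, 0.1299, 0.08]
ee_rot: [[-0.955, -0.295, 0.0], [-0.295, 0.955, 0.0], [-0.0, -0.0, -1.0]]
wrist_force: [-1.4, -1.9, 1.9]
gripper_width: 0.006
gripper_force: 1.1
```

Emit:
{"method": "servo_tool", "body": {
  "commands": [
    [[1, 0, 0, 1, 0, 0, 0], [1, 0, 0, 2, 0, 0, 0], [1, 0, 0, 3, 0, 0, 0], [1, 0, 0, 4, 0, 0, 0], [1, 0, 0, 4, 0, 0, 0]]
  ]
}}

```text
time_s: 5.7
tcp_pos: [0.4752, 0.1304, 0.0777]
ee_rot: [[-0.955, -0.296, 0.001], [-0.296, 0.955, 0.0], [-0.001, -0.0, -1.0]]
wrist_force: [-5.7, -0.9, 16.0]
gripper_width: 0.007
gripper_force: 7.9
```

Emit:
{"method": "servo_tool", "body": {
  "commands": [
    [[1, 0, 0, -25, 0, 0, 0], [1, 0, 0, -70, 0, 0, 0], [1, -12, 46, -70, 0, 0, 0], [1, -25, 94, -70, 0, 0, 0], [1, -37, 142, -70, 0, 0, 0]]
  ]
}}

```text
time_s: 6.2
tcp_pos: [0.4685, 0.2787, 0.1463]
ee_rot: [[-0.956, -0.294, 0.002], [-0.294, 0.956, 0.002], [-0.002, 0.002, -1.0]]
wrist_force: [0.7, -0.1, -0.1]
gripper_width: 0.005
gripper_force: 0.0
```

Emit:
{"method": "servo_tool", "body": {
  "commands": [
    [[1, 0, 0, 20, 0, 0, 0], [1, 0, 0, 40, 0, 0, 0], [1, 0, 0, 50, 0, 0, 0], [1, 0, 0, 56, 0, 0, 0], [1, 0, 0, 59, 0, 0, 0]]
  ]
}}

```text
time_s: 6.7
tcp_pos: [0.4685, 0.2766, 0.0863]
ee_rot: [[-0.955, -0.295, 0.0], [-0.295, 0.955, 0.0], [-0.0, 0.0, -1.0]]
wrist_force: [-0.4, -0.9, 0.5]
gripper_width: 0.007
gripper_force: 0.0
```

Emit:
{"method": "servo_tool", "body": {
  "commands": [
    [[1, 0, 0, 2, 0, 0, 0], [1, 0, 0, 4, 0, 0, 0], [1, 0, 0, 6, 0, 0, 0], [1, 0, 0, 7, 0, 0, 0], [1, 0, 0, 8, 0, 0, 0]]
  ]
}}

```text
time_s: 7.2
tcp_pos: [0.4693, 0.2778, 0.081]
ee_rot: [[-0.955, -0.296, 0.003], [-0.296, 0.955, 0.003], [-0.004, 0.002, -1.0]]
wrist_force: [-2.8, 1.5, 6.8]
gripper_width: 0.003
gripper_force: 3.2
```

Emit:
{"method": "servo_tool", "body": {
  "commands": [
    [[1, 0, 0, 1, 0, 0, 0], [1, 0, 0, 2, 0, 0, 0], [1, 0, 0, 3, 0, 0, 0], [1, 0, 0, 3, 0, 0, 0], [1, 0, 0, 3, 0, 0, 0]]
  ]
}}

```text
time_s: 7.7
tcp_pos: [0.4685, 0.2767, 0.0764]
ee_rot: [[-0.955, -0.296, 0.001], [-0.296, 0.955, 0.0], [-0.001, 0.0, -1.0]]
wrist_force: [-2.2, 0.6, 6.6]
gripper_width: 0.006
gripper_force: 3.3
```

Emit:
{"method": "servo_tool", "body": {
  "commands": [
    [[1, 0, 0, 1, 0, 0, 0], [1, 0, 0, 2, 0, 0, 0], [1, 0, 0, 3, 0, 0, 0], [1, 0, 0, 3, 0, 0, 0], [1, 0, 0, 3, 0, 0, 0]]
  ]
}}

```text
time_s: 8.2
tcp_pos: [0.4686, 0.2767, 0.0763]
ee_rot: [[-0.955, -0.297, 0.002], [-0.297, 0.955, 0.0], [-0.002, -0.0, -1.0]]
wrist_force: [-7.8, -2.7, 24.4]
gripper_width: 0.004
gripper_force: 11.6
```

Emit:
{"method": "servo_tool", "body": {
  "commands": [
    [[1, 0, 0, -25, 0, 0, 0], [1, 0, 0, -70, 0, 0, 0], [1, 40, -16, -70, 0, 0, 0], [1, 80, -31, -70, 0, 0, 0], [1, 80, -31, -60, 0, 0, 0]]
  ]
}}

```text
time_s: 8.7
tcp_pos: [0.3973, 0.2198, 0.1329]
ee_rot: [[-0.956, -0.294, -0.002], [-0.294, 0.956, -0.0], [0.002, 0.0, -1.0]]
wrist_force: [0.0, 0.6, 1.5]
gripper_width: 0.007
gripper_force: 0.0
```

Emit:
{"method": "servo_tool", "body": {
  "commands": [
    [[1, 0, 0, 20, 0, 0, 0], [1, 0, 0, 40, 0, 0, 0], [1, 0, 0, 46, 0, 0, 0], [1, 0, 0, 50, 0, 0, 0], [1, 0, 0, 53, 0, 0, 0]]
  ]
}}

```text
time_s: 9.2
tcp_pos: [0.4014, 0.2237, 0.0795]
ee_rot: [[-0.955, -0.295, 0.0], [-0.295, 0.955, 0.0], [-0.0, 0.0, -1.0]]
wrist_force: [0.5, 0.2, 0.2]
gripper_width: 0.004
gripper_force: 0.0
```

Emit:
{"method": "servo_tool", "body": {
  "commands": [
    [[1, 0, 0, 2, 0, 0, 0], [1, 0, 0, 4, 0, 0, 0], [1, 0, 0, 6, 0, 0, 0], [1, 0, 0, 7, 0, 0, 0], [1, 0, 0, 8, 0, 0, 0]]
  ]
}}

```text
time_s: 9.7
tcp_pos: [0.4014, 0.2238, 0.0762]
ee_rot: [[-0.955, -0.298, 0.002], [-0.298, 0.955, -0.0], [-0.002, -0.001, -1.0]]
wrist_force: [-14.3, -4.3, 41.8]
gripper_width: 0.006
gripper_force: 21.2
```

D was already down: firm contact at 0.0762 m. I'll lift away and check.

Emit:
{"method": "servo_tool", "body": {
  "commands": [
    [[1, 0, 0, -10, 0, 0, 0], [1, 0, 0, -50, 0, 0, 0], [1, 0, 0, -95, 0, 0, 0], [1, 0, -40, -120, 0, 0, 0], [1, 0, -85, -130, 0, 0, 0]]
  ]
}}

```text
time_s: 10.2
tcp_pos: [0.4277, 0.1432, 0.2054]
ee_rot: [[-0.954, -0.299, 0.007], [-0.299, 0.954, 0.004], [-0.008, 0.002, -1.0]]
wrist_force: [1.0, 0.9, -0.4]
gripper_width: 0.001
gripper_force: 0.0
```

Emit:
{"method": "servo_tool", "body": {
  "commands": [
    [[1, 0, -48, 0, 0, 0, 0], [1, 0, -96, 0, 0, 0, 0], [1, 0, -144, 0, 0, 0, 0], [1, 0, -192, 0, 0, 0, 0], [1, 0, -230, 0, 0, 0, 0]]
  ]
}}

```text
time_s: 10.7
tcp_pos: [0.4944, -0.08, 0.202]
ee_rot: [[-0.956, -0.294, 0.001], [-0.294, 0.956, 0.0], [-0.001, -0.0, -1.0]]
wrist_force: [-0.5, 1.3, 0.4]
gripper_width: 0.003
gripper_force: 0.0
```

```bash
python3 look.py s2.png; python3 -c "
from h import *
c=r.capture('top')
print(r.sense()['tcp_pos'],r.sense()['wrist_force'])"
```

```text
scene [333.7 189.3] [0.4065 0.2189 0.074 ]
scene [333.7 189.3] [0.4015 0.223  0.065 ]
scene [371.  198.2] [0.4732 0.2719 0.074 ]
scene [371.  198.2] [0.469  0.2766 0.065 ]
scene [319.4 232.7] [0.4792 0.1275 0.074 ]
scene [319.4 232.7] [0.475  0.1307 0.065 ]
scene [358.4 242.7] [0.5457 0.1798 0.074 ]
scene [358.4 242.7] [0.5422 0.1835 0.065 ]
top [287.7 199.1] [0.5415 0.1839 0.074 ]
top [287.7 199.1] [0.5436 0.1842 0.065 ]
top [249.  227.2] [0.4686 0.2761 0.074 ]
top [249.  227.2] [0.4703 0.277  0.065 ]
top [308.7 226.7] [0.4737 0.1304 0.074 ]
top [308.7 226.7] [0.4754 0.1304 0.065 ]
top [269.5 255. ] [0.4015 0.2235 0.074 ]
top [269.5 255. ] [0.4027 0.2241 0.065 ]
[ 0.49414146 -0.07947584  0.20141715] [-1.16654328  0.46972313  0.41467775]
```

View pics/s2.png

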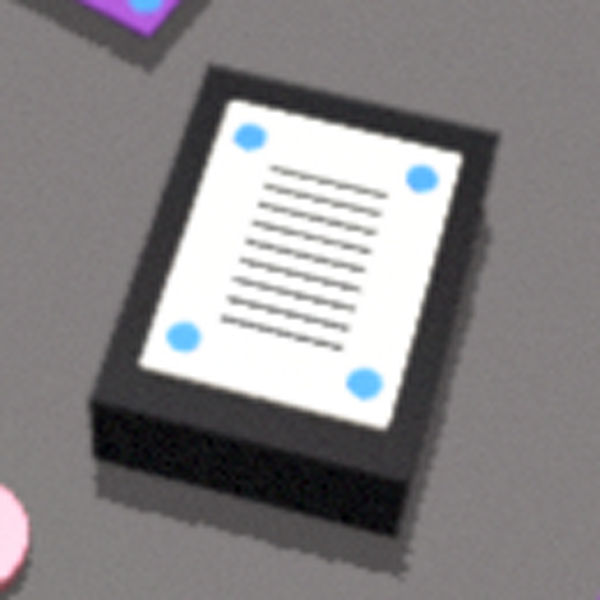

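The cover lies flat with no gap. All four dots moved 2.3–2.5 px in scene (at (250,137), (422,179), (183,337) and (364,383) in the crop) and fit z = 65 mm at unchanged x and y. I'm handing the job in.

```bash
python3 -c "
from station import r
print(r.finish_job())"
```

```text
the job is handed in; nothing more can be done
None
```

The white cover is clipped down at all four corners and measures flat at its home height on the controller, and I handed the job in after about 11 s. I pressed three corners; the fourth was already down when I reached it, and that last press peaked at about 42 N at the fingertips (the 40 N limit is stated for the arm and gripper body).

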